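# Park the freshly oiled panel's rail trolley at the mark

## Robot

A 7-joint arm with a two-finger parallel gripper is mounted at the origin on the work surface. World frame = base frame: x ahead of the robot, y to its left, z up, the work surface at z = 0. Lengths are in m, angles in rad, forces in N, time in s.
With the tool pointing down it reaches from about 0.4 to 0.875 m from the base axis. Payload 6.5 kg.
Tool frame: the origin (TCP) lies on the mounting face of the last link; the fingertips stand 166 mm ahead of it and the grasp point (between the pads) lies 147 mm ahead of it (r.tip_reach is the distance from the TCP to the fingertips, in m); z points along the fingers, y is the line along which they close (so a half turn about z gives the same grasp; the last joint's range is limited). The gripper opens to 88 mm and grips with 3 to 60 N. Pads are 18 mm wide; open, the fingers measure 123 mm over their backs; the gripper's body (75 mm by 187 mm) begins 45 mm behind the grasp point.
Start: joints at [-1.332, 0.536, -0.004, 1.538, 0.003, 1.067, -0.071], TCP at [0.195, 0.62, 0.405] pointing down, gripper open.
Joint ranges: [-2.7, 2.7], [-0.37, 2.16], [-1.27, 1.26], [0.24, 2.4], [-1.31, 4.45], [0.19, 1.91], [-2.76, 2.76]. Speed limits (rad/s): [2.39, 2.39, 3.14, 3.14, 3.14, 3.14, 3.14].

## Interface

Orientations are given as a unit quaternion [w, x, y, z].
In Python, from rig import r gives the robot as it stands.
- The arm moves only by the tool send_rows, never from a script. Its argument "plan" is a list of rows, each an object of numbers: "jaw": the closure, from 0 (fully open) to 1 (shut); "x", "y", "z": the shift along the tool's x, y, z normalised to -1 to 1, where 1 is 0.04 m; "spin": the turn about the tool's z normalised to -1 to 1, where 1 is 2 pi rad. A call has 1 to 12 rows; each row shifts and turns the commanded pose from where the row before left it, along the tool's axes as they then stand; what a row does not reach is not made up. A row lasts 1/12 s, in which the tool goes at most 41.7 mm and 7.16 degrees, less where a joint would pass 70% of its speed; a pose out of reach is approached as far as the arm can. A call with a number of a shift or a turn outside -1 to 1 is refused whole. A call with a gripper value outside its range is refused whole. The fingers move at their own pace and stop on an object; "squeeze" is the grip in N (left out, the last holds). Time passes only in rows, so rows that do not move let the fingers close. It gives the time, the measured TCP pose, the force, the opening and the grip force at its end, in the units of the state.
- r.read_state(): the state, without advancing time (a new reading comes with each control period).
- r.camera(name): name is "scene" or "top" or "wrist"; returns the picture (480x640x3 uint8, blue, green, red); there is no depth.
- r.camera_model(name): a dict with "fovy" (degrees; the focal length in pixels is half the picture's height over the tangent of half this angle, whatever the lens; pixels are square), "cx", "cy" (the principal point, pixels), "pose" (4x4, takes a point from camera to world coordinates). Camera axes: x right, y up, looking along -z (the intrinsics and any distortion apply to the point x, -y, -z); pixel columns grow to the right and rows downward; lengths in m; the calibration is good to about 2 mm. A picture is of the moment at which its call begins: read the wrist's pose just before it. camera_model takes no time and is no camera call; for the wrist camera it gives the pose at the moment of the call.
- r.close_job(): hands the job in; it is judged then, once.
The state is a dict: "time": time; "joint_pos": joint angles; "qvel": joint speeds; "joint_torque": joint torques, N m; "eef_pos": TCP position; "tcp_rot": TCP orientation; "ft_force": force on the tool from outside, world axes, zero at the start; "torque": the same for the moment, N m; "grip_width": finger opening in m; "grasp_force": force on a finger pad.
Only numpy, scipy, OpenCV 4.12 (cv2) and the standard library are available. Lean on these libraries where they do the work, as an engineer would, in place of code of your own. Each camera call takes 0.05 s, during which the arm holds its last target. There are 200 camera calls.

## Task

The carved panel on the rail trolley is freshly oiled and must go to the red mark: push the trolley along its track by its rubber noses only, and brake it so that its yellow pointer comes to rest level with the red mark, to about a centimetre. Never let a nose run against either red end stop, do not touch the wet panel, and leave the tools and the glue bottle alone. Take the gripper off the trolley and see that it stands still at the mark by itself for three seconds before you finish.

Things in the scene. Friction and masses are not known exactly. Their poses are not given: they have to be found in the camera images.
- track: Fixed track on the bench: plywood board 200 (x) x 840 (y) x 8 mm, two steel rails along its y axis (tops 22 mm above the bench), a red stop block across each end (160 x 40 mm, inner faces at y = -370 and +370 mm, tops 74 mm above the bench). Origin: middle of the board's underside, on the bench. The trolley has to go towards +y of this frame.
- trolley (a joint): Trolley position (m) along the track's +y, 0 to 0.50; its middle is at track y = joint - 0.250. At 0 the rear nose touches the rear stop, at 0.50 the front nose the front stop. Blue, 160 (x) x 150 (y) mm, on ball bearings, coasts for many seconds (drag 0.12 N per m/s plus 0.004 N). All that moves weighs nominally 4 kg (3 to 5.3 kg possible).
- pointer (a point): Tip of the yellow pointer on the trolley's +x side, at the middle of its length: 95 mm from the track's centre line, 30 mm above the bench. Its track y is joint - 0.250. It only shows the place, it cannot be gripped or pushed.
- mark: Red mark block 50 (x) x 12 (y) x 20 mm standing on the bench beside the +x edge of the track, with its axes parallel to the track's. Origin: centre of its underside, 130 mm from the track's centre line. The pointer must stop at the same track y as this origin.
- panel_top (a point): Carved oak panel 160 (x) x 150 (y) x 18 mm, fixed on the trolley and covering its whole top; freshly oiled, not to be touched. Site: centre of its top face, 72 mm above the bench, with a carved rosette 4 mm proud.
- rear_face (a point): Middle of the outer face (green strip) of the rear nose, a rubber block 140 wide (x), from 24 to 60 mm above the bench. Free, the face is 120 mm from the trolley's middle towards -y, 45 mm beyond its end; pushed to +y it sinks in up to 35 mm against a 40 N/m spring, no preload, little damping (0.6 N per m/s). Push here to drive the trolley to +y.
- front_face (a point): Middle of the outer face (orange strip) of the front nose, same size and spring, 120 mm from the trolley's middle towards +y when free; pushed towards -y it yields up to 35 mm at 40 N/m. A trolley that meets a still gripper here bounces back; press here to brake it.
- mallet: Hammer lying on the bench beyond the track, about 260 mm long; leave it alone. Origin at the middle of its underside.
- glue: Glue bottle 60 mm in diameter, 150 mm tall, standing beyond the track; leave it alone. Origin at the centre of its foot.
- chisel: Slim tool with a handle, about 200 mm long, lying beyond the track; leave it alone. Origin at the middle of its underside.
Things that resemble listed ones, but are neither listed nor needed, are in the scene too. Of the things like the mark, leave any that is turquoise; of the rest the smaller one is meant.

How it is judged:
By the outcome, as a careful person would: the job done as asked, in the order asked, and still so for the second after the job is handed in, with the robot touching nothing.
It also fails if it takes over 42 s, if anything falls off the work surface, if the arm or the gripper's body presses on something with over 40 N, if the wrist force passes 120 N, or if a joint passes its speed limit or range.

## Working session

There is one attempt and no reset: what is moved stays moved. The work goes in short steps, Python scripts to look and compute and a tool call to move; the robot and the scene stay as the last step left them, time stands still between calls to the robot, and variables do not carry over. Pictures are saved under pics/ and viewed, at most 10 in all, crops included, and the job is handed in when it is done.

Besides the shell and the picture viewer there is one more tool, called after "Call:" in YAML: its name, and indented under it one key for each argument. send_rows: Moves the arm, as the interface text tells. Its arguments: {"type":"object","properties":{"plan":{"type":"array"},"squeeze":{"type":"number"}},"required":["plan"]}

```bash
mkdir -p pics; ls
python3 - <<'E'
from rig import r
import cv2,numpy as np
s=r.read_state(); print({k:np.round(v,4).tolist() for k,v in s.items()}, r.tip_reach)
a=r.camera("scene");b=r.camera("top")
cv2.imwrite("pics/s.png",a);cv2.imwrite("pics/t.png",b)
for n in("scene","top"):
    m=r.camera_model(n);print(n,{k:np.round(v,4).tolist() if k!='x' else 0 for k,v in m.items() if not isinstance(v,str)})
E
```

```text
pics
{'time': 0.0, 'joint_pos': [-1.3322, 0.5372, -0.0044, 1.5388, 0.0027, 1.0673, -0.0712], 'qvel': [0.0006, -0.0004, -0.0001, 0.0004, 0.0015, -0.0012, 0.0009], 'joint_torque': [-0.0002, -57.0983, 0.9904, -25.1608, -0.0564, 0.0176, 0.0002], 'eef_pos': [0.195, 0.6197, 0.4038], 'tcp_rot': [-0.0, 0.1517, 0.9884, -0.0008], 'ft_force': [0.1603, 0.7339, -0.2304], 'torque': [0.0238, 0.0612, -0.0754], 'grasp_force': 0.0, 'grip_width': 0.0881} 0.166
scene {'fovy': 54.294, 'cx': 313.6655, 'cy': 239.929, 'pose': [[-0.729, -0.5365, 0.4251, 1.0653], [0.6843, -0.5842, 0.4363, 0.3502], [0.0143, 0.609, 0.7931, 0.8282], [0.0, 0.0, 0.0, 1.0]]}
top {'fovy': 51.2959, 'cx': 319.2826, 'cy': 239.4158, 'pose': [[0.0288, 0.9946, -0.1002, 0.5119], [-0.9996, 0.0286, -0.0029, -0.0771], [-0.0001, 0.1002, 0.995, 1.211], [0.0, 0.0, 0.0, 1.0]]}
```

View pics/s.png

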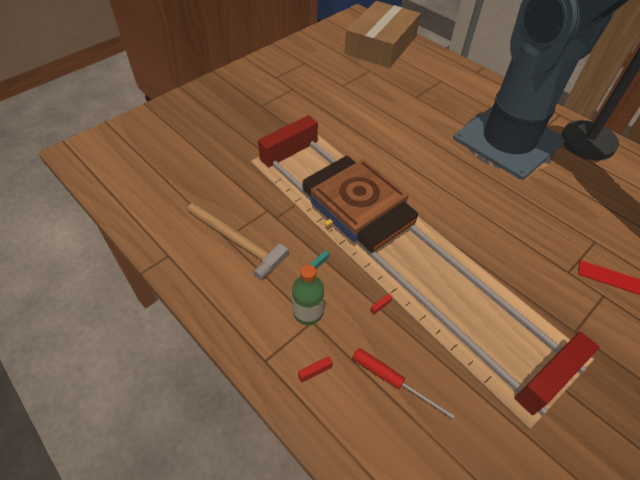

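View pics/t.png

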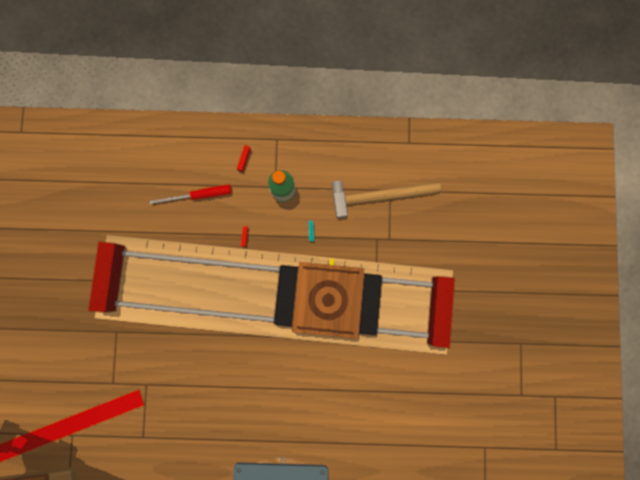

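The top view shows the track running left–right, with stops near (106,277) and (442,312). The trolley is at (328,300) with its yellow pointer at (332,262).

There are three mark candidates in the top view: red at (245,237), red at (244,158), and turquoise at (312,231). The small red one beside the track at (245,237), scene (381,303), fits the description. It is smaller than the other red, and its 130 mm offset still needs checking.

```bash
cat > h.py <<'E'
from rig import r
import cv2,numpy as np
def ray(n,u,v,m=None):
    m=m or r.camera_model(n);f=240/np.tan(np.radians(m["fovy"]/2));P=np.array(m["pose"])
    d=P[:3,:3]@np.array([(u-m["cx"])/f,-(v-m["cy"])/f,-1]);return P[:3,3],d/np.linalg.norm(d)
def onz(n,u,v,z):
    c,d=ray(n,u,v);return c+d*(z-c[2])/d[2]
def tri(p,q):
    (a,d),(b,e)=ray("top",*p),ray("scene",*q)
    s=np.linalg.lstsq(np.c_[d,-e],b-a,rcond=None)[0]
    x,y=a+s[0]*d,b+s[1]*e;return (x+y)/2,np.linalg.norm(x-y)
RANGES=dict(red=[(0,150,90),(5,255,255)],yel=[(22,150,120),(34,255,255)],tq=[(80,100,80),(95,255,255)])
def blobs(im,col,amin=6):
    h=cv2.cvtColor(im,cv2.COLOR_BGR2HSV);k=cv2.inRange(h,*map(np.array,RANGES[col]))
    if col=="red":k|=cv2.inRange(h,np.array((174,150,90)),np.array((180,255,255)))
    n,l,st,c=cv2.connectedComponentsWithStats(k)
    return [(int(st[i,4]),c[i].round(2).tolist(),cv2.minAreaRect(np.argwhere(l==i)[:,::-1].astype(np.float32))) for i in range(1,n) if st[i,4]>=amin]
E
python3 - <<'E'
from h import *
ims={"top":cv2.imread("pics/t.png"),"scene":cv2.imread("pics/s.png")}
for n in ims:
  for c in RANGES:
    for b in blobs(ims[n],c): print(n,c,b[0],b[1],np.round(b[2][1],1),np.round(b[2][2],0))
a=cv2.resize(ims["top"][130:360,80:460],None,fx=2,fy=2,interpolation=2)
b=cv2.resize(ims["scene"][200:390,230:430],None,fx=3,fy=3,interpolation=2)
cv2.imwrite("pics/ct.png",a);cv2.imwrite("pics/cs.png",b)
E
```

```text
top red 158 [243.34, 158.3] [ 6.3 25.6] 18.0
top red 354 [210.56, 191.94] [ 9.2 41.1] 80.0
top red 94 [244.19, 236.5] [ 5.1 19.2] 6.0
top red 1140 [101.81, 276.79] [16.8 69.1] 9.0
top red 1213 [442.47, 311.72] [17.7 69.3] 4.0
top red 2363 [69.72, 425.07] [ 16.4 154.1] 68.0
top yel 27 [331.22, 261.56] [5. 4.] 90.0
top tq 78 [310.81, 230.68] [19.  4.] 90.0
scene red 696 [286.65, 131.99] [13.  60.2] 62.0
scene red 7 [267.0, 155.0] [6. 0.] -90.0
scene red 928 [609.04, 276.67] [67.3 14.6] 18.0
scene red 188 [380.96, 303.22] [ 7.8 25. ] 53.0
scene red 2018 [562.66, 366.95] [26.9 78. ] 43.0
scene red 745 [378.0, 367.86] [56.9 13.6] 34.0
scene red 397 [314.77, 368.68] [11.2 35.8] 63.0
scene tq 103 [319.74, 258.32] [ 5.4 20.1] 50.0
```

View pics/ct.png

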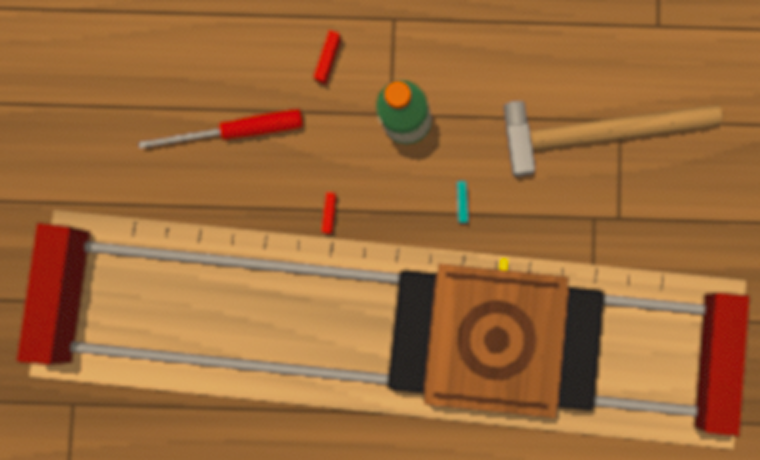

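View pics/cs.png

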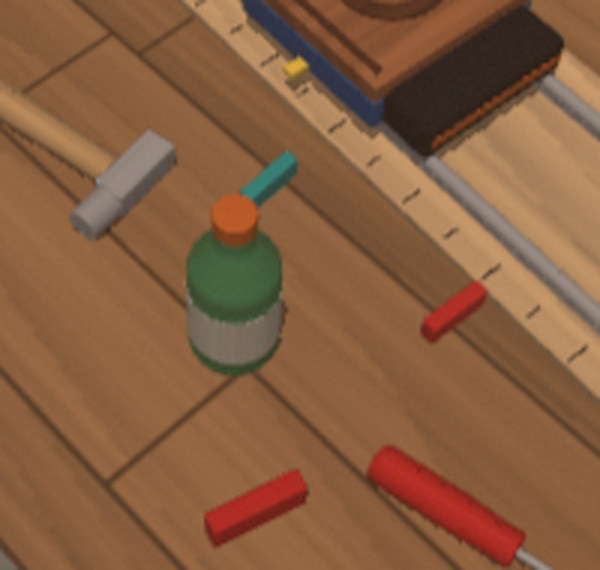

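The crops confirm the small red block as the mark: top (244.2,236.5), scene (381,303.2). The bigger red block at top (243,158) is skewed and far from the track. The orange strip faces left in the top view, so track +y is left (world +y).

Run:
```python
from h import *
C=np.array([onz("top",*p,0.008) for p in [(107.5,235.5),(453.5,270),(446.5,353.5),(95,318.5)]])
print("corners",C.round(3).tolist(),[np.linalg.norm(C[i]-C[i-1]).round(3) for i in range(4)])
o=C.mean(0);y=(C[0]+C[3]-C[1]-C[2])[:2];y/=np.linalg.norm(y);x=np.array([y[1],-y[0]])
print("o",o,"ydir",y,"yaw deg",np.degrees(np.arctan2(-y[0],y[1])))
T=lambda p:np.round([(p[:2]-o[:2])@x,(p[:2]-o[:2])@y,p[2]],4)
m,e=tri((244.2,236.5),(381,303.2));print("mark tri",m.round(4),e,T(m))
p,e=tri((331.2,261.6),(328.5,223.3));print("ptr tri",p.round(4),e,T(p))
print("mark top z.015",T(onz("top",244.2,236.5,.018)),"scene",T(onz("scene",381,303.2,.014)))
print("ptr",T(onz("top",331.2,261.6,.032)),T(onz("scene",328.5,223.3,.032)))
im=cv2.imread("pics/s.png");h=cv2.cvtColor(im,cv2.COLOR_BGR2HSV);print(h[221:227,325:333].tolist()[2])
# noses, panel centre and stops in top view
for n,pt,z in [("panel",(80+497/2,130+340/2),.076),("rosette2",(328,300),.076),("rearnose edge",(80+602/2,130+350/2),.06),("frontnose edge",(80+396/2,130+330/2),.06),("front stop inner top",(80+78/2,130+300/2),.074),("rear stop inner top",(80+703/2,130+362/2),.074)]:print(n,T(onz("top",*pt,z)))
# rails (gray) line fit for the direction
```

```text
corners [[0.628, 0.439, 0.008], [0.568, -0.398, 0.008], [0.371, -0.382, 0.008], [0.429, 0.455, 0.008]] [np.float64(0.2), np.float64(0.84), np.float64(0.198), np.float64(0.839)]
o [0.49889118 0.0284988  0.008     ] ydir [0.06981631 0.99755986] yaw deg -4.003436723510222
mark tri [0.6353 0.1077 0.0083] 0.0014954842805146324 [0.1306 0.0885 0.0083]
ptr tri [ 0.5791 -0.1032  0.0258] 0.0004386555939791357 [ 0.0892 -0.1257  0.0258]
mark top z.015 [0.1292 0.0876 0.018 ] scene [0.1339 0.0898 0.014 ]
ptr [ 0.089  -0.1258  0.032 ] [ 0.0925 -0.1218  0.032 ]
[[20, 178, 176], [21, 183, 209], [21, 182, 214], [21, 183, 205], [21, 184, 186], [21, 186, 155], [19, 171, 127], [17, 134, 114]]
panel [-0.0004 -0.1273  0.076 ]
rosette2 [-0.0005 -0.1261  0.076 ]
rearnose edge [-2.00e-04 -2.48e-01  6.00e-02]
frontnose edge [-0.0008 -0.0115  0.06  ]
front stop inner top [-0.0024  0.3498  0.074 ]
rear stop inner top [-0.0021 -0.3607  0.074 ]
```

Call:
send_rows:
  plan:
    - {"jaw": 1, "spin": -0.0187}
    - {"jaw": 1, "spin": -0.0187}
    - {"jaw": 1, "x": -0.7, "y": -0.7}
    - {"jaw": 1, "x": -0.7, "y": -0.7}
    - {"jaw": 1, "x": -0.7, "y": -0.7}
    - {"jaw": 1, "x": -0.7, "y": -0.7}
    - {"jaw": 1, "x": -0.7, "y": -0.7}
    - {"jaw": 1, "x": -0.7, "y": -0.7}
    - {"jaw": 1, "x": -0.7, "y": -0.7}
    - {"jaw": 1, "x": -0.7, "y": -0.7}
    - {"jaw": 1, "x": -0.7, "y": -0.7}
    - {"jaw": 1, "x": -0.7, "y": -0.7}
  squeeze: 10

```text
schema error: expected keys jaw, x, y, z, spin
```

```bash
cat >> h.py <<'E'
O=np.array([.4989,.0285]);Y=np.array([.0698,.9976]);X=np.array([Y[1],-Y[0]])
def tr(p): p=np.asarray(p);return np.round([(p[:2]-O)@X,(p[:2]-O)@Y,p[2]],4)
def st():
    from scipy.spatial.transform import Rotation as R
    s=r.read_state();w,x,y,z=s["tcp_rot"];t=R.from_quat([x,y,z,w]).as_matrix()
    print("t",round(s["time"],3),"tcp track",tr(s["eef_pos"]),"tooly deg",np.degrees(np.arctan2(t[0,1],t[1,1])).round(2),"tilt",t[:,2].round(3),"F",np.round(s["ft_force"],2),"w",round(s["grip_width"],3))
E
python3 -c "
from h import *
st()"
```

```text
t 0.1 tcp track [-0.3445  0.5686  0.4039] tooly deg 17.46 tilt [-0.    -0.001 -1.   ] F [-0.26 -0.48  0.61] w 0.089
```

All keys are required.

Call:
send_rows:
  plan:
    - {"jaw": 1, "x": 0, "y": 0, "z": 0, "spin": -0.0187}
    - {"jaw": 1, "x": 0, "y": 0, "z": 0, "spin": -0.0187}
    - {"jaw": 1, "x": -0.7, "y": -0.7, "z": 0, "spin": 0}
    - {"jaw": 1, "x": -0.7, "y": -0.7, "z": 0, "spin": 0}
    - {"jaw": 1, "x": -0.7, "y": -0.7, "z": 0, "spin": 0}
    - {"jaw": 1, "x": -0.7, "y": -0.7, "z": 0, "spin": 0}
    - {"jaw": 1, "x": -0.7, "y": -0.7, "z": 0, "spin": 0}
    - {"jaw": 1, "x": -0.7, "y": -0.7, "z": 0, "spin": 0}
    - {"jaw": 1, "x": -0.7, "y": -0.7, "z": 0, "spin": 0}
    - {"jaw": 1, "x": -0.7, "y": -0.7, "z": 0, "spin": 0}
    - {"jaw": 1, "x": -0.7, "y": -0.7, "z": 0, "spin": 0}
    - {"jaw": 1, "x": -0.7, "y": -0.7, "z": 0, "spin": 0}
  squeeze: 10

```text
time: 1.1
eef_pos: [0.4557, 0.3194, 0.4045]
tcp_rot: [-0.0, 0.035, 0.999, -0.0]
ft_force: [0.8, 0.6, -0.9]
grip_width: 0.0103
grasp_force: 0.0
```

```bash
python3 -c "
from h import *
st()"
```

```text
t 1.1 tcp track [-0.0634  0.2872  0.4045] tooly deg 3.99 tilt [-0. -0. -1.] F [ 0.8   0.64 -0.85] w 0.01
```

Call:
send_rows:
  plan:
    - {"jaw": 1, "x": -0.2, "y": -0.95, "z": 0, "spin": 0}
    - {"jaw": 1, "x": -0.2, "y": -0.95, "z": 0, "spin": 0}
    - {"jaw": 1, "x": -0.2, "y": -0.95, "z": 0, "spin": 0}
    - {"jaw": 1, "x": -0.2, "y": -0.95, "z": 0, "spin": 0}
    - {"jaw": 1, "x": -0.2, "y": -0.95, "z": 0, "spin": 0}
    - {"jaw": 1, "x": -0.2, "y": -0.95, "z": 0, "spin": 0}
    - {"jaw": 1, "x": -0.2, "y": -0.95, "z": 0, "spin": 0}
    - {"jaw": 1, "x": -0.2, "y": -0.95, "z": 0, "spin": 0}
    - {"jaw": 1, "x": 0, "y": -0.9, "z": 0.3, "spin": 0}
    - {"jaw": 1, "x": 0, "y": -0.9, "z": 0.3, "spin": 0}
    - {"jaw": 1, "x": 0, "y": -0.9, "z": 0.3, "spin": 0}
    - {"jaw": 1, "x": 0, "y": -0.9, "z": 0.3, "spin": 0}

```text
time: 2.1
eef_pos: [0.4869, -0.1318, 0.3561]
tcp_rot: [0.0, 0.035, 0.999, 0.0]
ft_force: [0.6, 0.5, 0.1]
grip_width: 0.0005
grasp_force: 0.0
```

```bash
python3 -c "
from h import *
st()"
```

```text
t 2.1 tcp track [-0.0008 -0.1608  0.3561] tooly deg 3.99 tilt [ 0.  0. -1.] F [0.58 0.52 0.14] w 0.0
```

Call:
send_rows:
  plan:
    - {"jaw": 1, "x": 0, "y": -0.88, "z": 0, "spin": 0}
    - {"jaw": 1, "x": 0, "y": -0.88, "z": 0, "spin": 0}
    - {"jaw": 1, "x": 0, "y": -0.88, "z": 0, "spin": 0}
    - {"jaw": 1, "x": 0, "y": -0.88, "z": 0, "spin": 0}
    - {"jaw": 1, "x": 0, "y": 0, "z": 0.9, "spin": 0}
    - {"jaw": 1, "x": 0, "y": 0, "z": 0.9, "spin": 0}
    - {"jaw": 1, "x": 0, "y": 0, "z": 0.9, "spin": 0}
    - {"jaw": 1, "x": 0, "y": 0, "z": 0.9, "spin": 0}
    - {"jaw": 1, "x": 0, "y": 0.3, "z": 0.15, "spin": 0}
    - {"jaw": 1, "x": 0, "y": 0.3, "z": 0, "spin": 0}
    - {"jaw": 1, "x": 0, "y": 0, "z": 0, "spin": 0}

```text
time: 3.02
eef_pos: [0.4802, -0.2434, 0.2073]
tcp_rot: [-0.0, 0.033, 0.999, 0.001]
ft_force: [0.4, 0.3, 0.5]
grip_width: 0.0004
grasp_force: 0.0
```

```bash
sed -i 's/yel=\[(22,150,120)/yel=[(18,165,140)/' h.py
cat >> h.py <<'E'
def ptr(n="scene"):
    im=r.camera(n); t=r.read_state()["time"]-.05
    b=[b for b in blobs(im,"yel",4)]
    res=[]
    for q in b:
        p=tr(onz(n,*q[1],.032))
        if 0.07<p[0]<0.11: res.append((q[0],q[1],p[:2].tolist()))
    print(n,round(t,3),res);return im
E
python3 -c "
from h import *
st()
a=ptr('scene');b=ptr('top');cv2.imwrite('pics/a2.png',np.hstack([cv2.resize(a[80:400,200:600],(400,320)),cv2.resize(b[200:360,80:480],(400,160)) if 0 else b[80:400,80:480]]))"
```

```text
t 3.017 tcp track [ 0.0004 -0.2725  0.2073] tooly deg 3.8 tilt [-0.     0.002 -1.   ] F [0.39 0.35 0.5 ] w 0.0
scene 3.017 [(29, [328.0, 222.0], [0.091, -0.1254])]
top 3.067 [(40, [331.48, 261.55], [0.0891, -0.1264])]
```

View pics/a2.png

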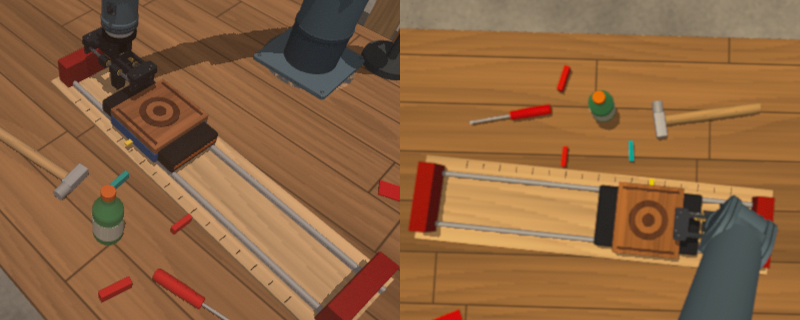

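The fingers are behind the rear nose, the pointer is visible in both views (top (331.5,261.6)), and the way is clear. I'll push at 30 mm/s.

Call:
send_rows:
  plan:
    - {"jaw": 1, "x": 0, "y": 0.0625, "z": 0, "spin": 0}
    - {"jaw": 1, "x": 0, "y": 0.0625, "z": 0, "spin": 0}
    - {"jaw": 1, "x": 0, "y": 0.0625, "z": 0, "spin": 0}
    - {"jaw": 1, "x": 0, "y": 0.0625, "z": 0, "spin": 0}
    - {"jaw": 1, "x": 0, "y": 0.0625, "z": 0, "spin": 0}
    - {"jaw": 1, "x": 0, "y": 0.0625, "z": 0, "spin": 0}
    - {"jaw": 1, "x": 0, "y": 0.0625, "z": 0, "spin": 0}
    - {"jaw": 1, "x": 0, "y": 0.0625, "z": 0, "spin": 0}
    - {"jaw": 1, "x": 0, "y": 0.0625, "z": 0, "spin": 0}
    - {"jaw": 1, "x": 0, "y": 0.0625, "z": 0, "spin": 0}
    - {"jaw": 1, "x": 0, "y": 0.0625, "z": 0, "spin": 0}
    - {"jaw": 1, "x": 0, "y": 0.0625, "z": 0, "spin": 0}

```text
time: 4.12
eef_pos: [0.4814, -0.2166, 0.2067]
tcp_rot: [0.0, 0.035, 0.999, -0.0]
ft_force: [0.2, -0.8, -0.6]
grip_width: 0.0003
grasp_force: 0.2
```

```bash
python3 -c "
from h import *
st()
a=ptr('scene');b=ptr('top')"
```

```text
t 4.117 tcp track [-0.0003 -0.2457  0.2067] tooly deg 4.0 tilt [ 0. -0. -1.] F [ 0.21 -0.83 -0.59] w 0.0
scene 4.117 [(30, [330.63, 224.23], [0.0906, -0.1169])]
top 4.167 [(38, [327.0, 260.68], [0.0901, -0.1157])]
```

Call:
send_rows:
  plan:
    - {"jaw": 1, "x": 0, "y": 0.0625, "z": 0, "spin": 0}
    - {"jaw": 1, "x": 0, "y": 0.0625, "z": 0, "spin": 0}
    - {"jaw": 1, "x": 0, "y": 0.0625, "z": 0, "spin": 0}
    - {"jaw": 1, "x": 0, "y": 0.0625, "z": 0, "spin": 0}
    - {"jaw": 1, "x": 0, "y": 0.0625, "z": 0, "spin": 0}
    - {"jaw": 1, "x": 0, "y": 0.0625, "z": 0, "spin": 0}
    - {"jaw": 1, "x": 0, "y": 0.0625, "z": 0, "spin": 0}

```text
time: 4.8
eef_pos: [0.4827, -0.199, 0.2067]
tcp_rot: [0.0, 0.035, 0.999, -0.0]
ft_force: [-0.9, -1.1, 0.4]
grip_width: 0.0004
grasp_force: 0.0
```

```bash
python3 -c "
from h import *
st()
b=ptr('top');a=ptr('scene')"
```

```text
t 4.8 tcp track [-0.0003 -0.2281  0.2067] tooly deg 3.99 tilt [ 0. -0. -1.] F [-0.87 -1.07  0.4 ] w 0.0
top 4.8 [(39, [314.41, 259.62], [0.0897, -0.0859])]
scene 4.85 [(33, [340.55, 234.03], [0.0916, -0.0826])]
```

Call:
send_rows:
  plan:
    - {"jaw": 1, "x": 0, "y": 0, "z": -0.9, "spin": 0}
    - {"jaw": 1, "x": 0, "y": 0, "z": -0.9, "spin": 0}
    - {"jaw": 1, "x": 0, "y": 0.96, "z": 0, "spin": 0}
    - {"jaw": 1, "x": 0, "y": 0.96, "z": 0, "spin": 0}
    - {"jaw": 1, "x": 0, "y": 0.96, "z": 0, "spin": 0}
    - {"jaw": 1, "x": 0, "y": 0.96, "z": 0, "spin": 0}
    - {"jaw": 1, "x": 0, "y": 0.96, "z": 0, "spin": 0}
    - {"jaw": 1, "x": 0, "y": 0.96, "z": 0, "spin": 0}
    - {"jaw": 1, "x": 0, "y": 0.96, "z": 0, "spin": 0}
    - {"jaw": 1, "x": 0, "y": 0.96, "z": 0, "spin": 0}
    - {"jaw": 1, "x": 0, "y": 0.96, "z": 0, "spin": 0}
    - {"jaw": 1, "x": 0, "y": 0.96, "z": 0, "spin": 0}

```text
time: 5.9
eef_pos: [0.5092, 0.1856, 0.2788]
tcp_rot: [0.0, 0.035, 0.999, 0.0]
ft_force: [1.0, 0.4, 0.5]
grip_width: 0.0005
grasp_force: 0.0
```

```bash
python3 -c "
from h import *
st()
b=ptr('top')"
```

```text
t 5.9 tcp track [-0.0007  0.1575  0.2788] tooly deg 4.0 tilt [ 0.  0. -1.] F [1.   0.35 0.48] w 0.0
top 5.9 [(42, [293.45, 257.76], [0.0892, -0.0362])]
```

Call:
send_rows:
  plan:
    - {"jaw": 1, "x": 0, "y": 0.96, "z": 0, "spin": 0}
    - {"jaw": 1, "x": 0, "y": 0.96, "z": 0, "spin": 0}
    - {"jaw": 1, "x": 0, "y": 0, "z": 0.9, "spin": 0}
    - {"jaw": 1, "x": 0, "y": 0, "z": 0.9, "spin": 0}
    - {"jaw": 1, "x": 0, "y": -0.3, "z": 0, "spin": 0}
    - {"jaw": 1, "x": 0, "y": 0, "z": 0, "spin": 0}
    - {"jaw": 1, "x": 0, "y": 0, "z": 0, "spin": 0}
    - {"jaw": 1, "x": 0, "y": 0, "z": 0, "spin": 0}

```text
time: 6.62
eef_pos: [0.5152, 0.2478, 0.209]
tcp_rot: [0.002, 0.036, 0.999, 0.001]
ft_force: [-0.2, -0.5, 0.1]
grip_width: 0.0007
grasp_force: 0.0
```

```bash
python3 -c "
from h import *
st()
b=ptr('top');a=ptr('scene')"
```

```text
t 6.617 tcp track [0.0009 0.22   0.209 ] tooly deg 4.1 tilt [ 0.003  0.002 -1.   ] F [-0.2  -0.52  0.07] w 0.001
top 6.617 [(41, [280.56, 256.39], [0.0894, -0.0056])]
scene 6.667 [(34, [365.94, 257.53], [0.0912, -0.0024])]
```

Call:
send_rows:
  plan:
    - {"jaw": 1, "x": 0, "y": -0.28, "z": 0, "spin": 0}
    - {"jaw": 1, "x": 0, "y": -0.27, "z": 0, "spin": 0}
    - {"jaw": 1, "x": 0, "y": 0, "z": 0, "spin": 0}
    - {"jaw": 1, "x": 0, "y": 0, "z": 0, "spin": 0}
    - {"jaw": 1, "x": 0, "y": 0, "z": 0, "spin": 0}
    - {"jaw": 1, "x": 0, "y": 0, "z": 0, "spin": 0}
    - {"jaw": 1, "x": 0, "y": 0, "z": 0, "spin": 0}
    - {"jaw": 1, "x": 0, "y": 0, "z": 0, "spin": 0}
    - {"jaw": 1, "x": 0, "y": 0, "z": 0, "spin": 0}
    - {"jaw": 1, "x": 0, "y": 0, "z": 0, "spin": 0}
    - {"jaw": 1, "x": 0, "y": 0, "z": 0, "spin": 0}
    - {"jaw": 1, "x": 0, "y": 0, "z": 0, "spin": 0}

```text
time: 7.72
eef_pos: [0.5124, 0.2265, 0.2067]
tcp_rot: [-0.0, 0.035, 0.999, -0.0]
ft_force: [0.1, -0.0, -0.1]
grip_width: 0.0003
grasp_force: 0.0
```

```bash
python3 -c "
from h import *
st()
b=ptr('top')"
```

```text
t 7.717 tcp track [-0.0004  0.1985  0.2067] tooly deg 3.99 tilt [-0. -0. -1.] F [ 0.07 -0.05 -0.13] w 0.0
top 7.717 [(40, [261.75, 254.6], [0.0893, 0.0391])]
```

Call:
send_rows:
  plan:
    - {"jaw": 1, "x": 0, "y": 0, "z": 0, "spin": 0}
    - {"jaw": 1, "x": 0, "y": 0, "z": 0, "spin": 0}
    - {"jaw": 1, "x": 0, "y": 0, "z": 0, "spin": 0}
    - {"jaw": 1, "x": 0, "y": 0, "z": 0, "spin": 0}
    - {"jaw": 1, "x": 0, "y": 0.038, "z": 0, "spin": 0}
    - {"jaw": 1, "x": 0, "y": 0.038, "z": 0, "spin": 0}
    - {"jaw": 1, "x": 0, "y": 0.038, "z": 0, "spin": 0}
    - {"jaw": 1, "x": 0, "y": 0.038, "z": 0, "spin": 0}
    - {"jaw": 1, "x": 0, "y": 0.038, "z": 0, "spin": 0}
    - {"jaw": 1, "x": 0, "y": 0.038, "z": 0, "spin": 0}
    - {"jaw": 1, "x": 0, "y": 0.038, "z": 0, "spin": 0}
    - {"jaw": 1, "x": 0, "y": 0.038, "z": 0, "spin": 0}

```text
time: 8.77
eef_pos: [0.5133, 0.2388, 0.2067]
tcp_rot: [0.0, 0.035, 0.999, 0.0]
ft_force: [-0.2, 1.1, 0.0]
grip_width: 0.0003
grasp_force: 0.1
```

Call:
send_rows:
  plan:
    - {"jaw": 1, "x": 0, "y": 0.038, "z": 0, "spin": 0}
    - {"jaw": 1, "x": 0, "y": 0.038, "z": 0, "spin": 0}
    - {"jaw": 1, "x": 0, "y": 0.038, "z": 0, "spin": 0}
    - {"jaw": 1, "x": 0, "y": 0.038, "z": 0, "spin": 0}
    - {"jaw": 1, "x": 0, "y": 0.038, "z": 0, "spin": 0}
    - {"jaw": 1, "x": 0, "y": 0.038, "z": 0, "spin": 0}

```text
time: 9.27
eef_pos: [0.5139, 0.2478, 0.2067]
tcp_rot: [0.0, 0.035, 0.999, 0.0]
ft_force: [1.3, -0.1, 0.1]
grip_width: 0.0003
grasp_force: 0.1
```

```bash
python3 -c "
from h import *
st()
b=ptr('top')"
```

```text
t 9.267 tcp track [-0.0004  0.2198  0.2067] tooly deg 4.0 tilt [ 0.  0. -1.] F [ 1.29 -0.05  0.12] w 0.0
top 9.267 [(42, [241.12, 252.57], [0.0893, 0.0882])]
```

Call:
send_rows:
  plan:
    - {"jaw": 1, "x": 0, "y": 0.038, "z": 0, "spin": 0}
    - {"jaw": 1, "x": 0, "y": 0.038, "z": 0, "spin": 0}
    - {"jaw": 1, "x": 0, "y": 0.038, "z": 0, "spin": 0}
    - {"jaw": 1, "x": 0, "y": 0.1, "z": 0, "spin": 0}
    - {"jaw": 1, "x": 0, "y": 0.3, "z": 0, "spin": 0}

```text
time: 9.73
eef_pos: [0.5156, 0.2669, 0.2067]
tcp_rot: [-0.0, 0.036, 0.999, -0.001]
ft_force: [-0.1, -0.5, -1.1]
grip_width: 0.0003
grasp_force: 0.0
```

```bash
python3 -c "
from h import *
st()
b=ptr('top')"
```

```text
t 9.733 tcp track [0.     0.239  0.2067] tooly deg 4.14 tilt [-0.    -0.001 -1.   ] F [-0.12 -0.49 -1.1 ] w 0.0
top 9.733 [(38, [240.84, 252.61], [0.0891, 0.0889])]
```

Call:
send_rows:
  plan:
    - {"jaw": 1, "x": 0, "y": 0.3, "z": 0, "spin": 0}
    - {"jaw": 1, "x": 0, "y": 0, "z": 0, "spin": 0}
    - {"jaw": 1, "x": 0, "y": 0, "z": 0, "spin": 0}
    - {"jaw": 1, "x": 0, "y": 0, "z": 0, "spin": 0}
    - {"jaw": 1, "x": 0, "y": 0, "z": 0, "spin": 0}
    - {"jaw": 1, "x": 0, "y": 0, "z": 0, "spin": 0}

```text
time: 10.28
eef_pos: [0.5162, 0.2796, 0.2067]
tcp_rot: [-0.0, 0.035, 0.999, -0.0]
ft_force: [0.5, 1.4, -1.3]
grip_width: 0.0007
grasp_force: 0.0
```

```bash
python3 -c "
from h import *
st()
b=ptr('top')"
```

```text
t 10.283 tcp track [-2.000e-04  2.517e-01  2.067e-01] tooly deg 4.04 tilt [-0. -0. -1.] F [ 0.46  1.45 -1.29] w 0.001
top 10.283 [(39, [240.9, 252.51], [0.0893, 0.0887])]
```

The trolley is at the mark with nearly zero velocity. I'll lift clear and wait more than 3 s.

Call:
send_rows:
  plan:
    - {"jaw": 1, "x": 0, "y": 0, "z": -0.8, "spin": 0}
    - {"jaw": 1, "x": 0, "y": 0, "z": -0.8, "spin": 0}
    - {"jaw": 1, "x": 0, "y": 0, "z": -0.8, "spin": 0}
    - {"jaw": 1, "x": 0, "y": 0, "z": -0.8, "spin": 0}
    - {"jaw": 1, "x": 0, "y": 0, "z": 0, "spin": 0}
    - {"jaw": 1, "x": 0, "y": 0, "z": 0, "spin": 0}
    - {"jaw": 1, "x": 0, "y": 0, "z": 0, "spin": 0}
    - {"jaw": 1, "x": 0, "y": 0, "z": 0, "spin": 0}
    - {"jaw": 1, "x": 0, "y": 0, "z": 0, "spin": 0}
    - {"jaw": 1, "x": 0, "y": 0, "z": 0, "spin": 0}
    - {"jaw": 1, "x": 0, "y": 0, "z": 0, "spin": 0}
    - {"jaw": 1, "x": 0, "y": 0, "z": 0, "spin": 0}

```text
time: 11.33
eef_pos: [0.5161, 0.2801, 0.3342]
tcp_rot: [-0.0, 0.035, 0.999, -0.0]
ft_force: [0.3, 0.2, 0.7]
grip_width: 0.0005
grasp_force: 0.0
```

```bash
python3 -c "
from h import *
st()
b=ptr('top');a=ptr('scene');print(tri(*[blobs(i,'yel',4)[0][1] for i in (b,a)]) if 0 else '')
cv2.imwrite('pics/e.png',np.hstack([a[80:400,200:600],cv2.resize(b[200:300,190:315],(400,320),interpolation=2)]))"
```

```text
t 11.333 tcp track [-0.0004  0.2522  0.3342] tooly deg 4.0 tilt [-0.001 -0.001 -1.   ] F [0.27 0.22 0.67] w 0.0
top 11.333 [(38, [240.84, 252.61], [0.0891, 0.0889])]
scene 11.383 [(39, [397.21, 286.97], [0.0917, 0.0895])]
```

View pics/e.png

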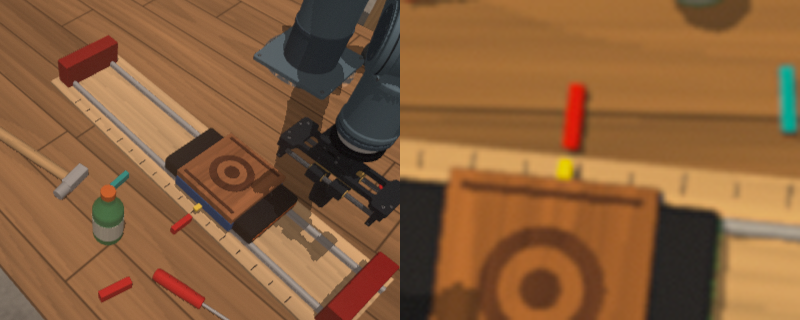

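The pictures show the pointer, scene (397,287), in line with the red mark and the trolley at rest. I'll wait out the remaining time.

Call:
send_rows:
  plan:
    - {"jaw": 1, "x": 0, "y": 0, "z": 0, "spin": 0}
    - {"jaw": 1, "x": 0, "y": 0, "z": 0, "spin": 0}
    - {"jaw": 1, "x": 0, "y": 0, "z": 0, "spin": 0}
    - {"jaw": 1, "x": 0, "y": 0, "z": 0, "spin": 0}
    - {"jaw": 1, "x": 0, "y": 0, "z": 0, "spin": 0}
    - {"jaw": 1, "x": 0, "y": 0, "z": 0, "spin": 0}
    - {"jaw": 1, "x": 0, "y": 0, "z": 0, "spin": 0}
    - {"jaw": 1, "x": 0, "y": 0, "z": 0, "spin": 0}
    - {"jaw": 1, "x": 0, "y": 0, "z": 0, "spin": 0}
    - {"jaw": 1, "x": 0, "y": 0, "z": 0, "spin": 0}
    - {"jaw": 1, "x": 0, "y": 0, "z": 0, "spin": 0}
    - {"jaw": 1, "x": 0, "y": 0, "z": 0, "spin": 0}

```text
time: 12.43
eef_pos: [0.5161, 0.2802, 0.3347]
tcp_rot: [0.0, 0.035, 0.999, -0.0]
ft_force: [-0.2, 0.2, -0.2]
grip_width: 0.0006
grasp_force: 0.0
```

Call:
send_rows:
  plan:
    - {"jaw": 1, "x": 0, "y": 0, "z": 0, "spin": 0}
    - {"jaw": 1, "x": 0, "y": 0, "z": 0, "spin": 0}
    - {"jaw": 1, "x": 0, "y": 0, "z": 0, "spin": 0}
    - {"jaw": 1, "x": 0, "y": 0, "z": 0, "spin": 0}
    - {"jaw": 1, "x": 0, "y": 0, "z": 0, "spin": 0}
    - {"jaw": 1, "x": 0, "y": 0, "z": 0, "spin": 0}
    - {"jaw": 1, "x": 0, "y": 0, "z": 0, "spin": 0}
    - {"jaw": 1, "x": 0, "y": 0, "z": 0, "spin": 0}
    - {"jaw": 1, "x": 0, "y": 0, "z": 0, "spin": 0}
    - {"jaw": 1, "x": 0, "y": 0, "z": 0, "spin": 0}
    - {"jaw": 1, "x": 0, "y": 0, "z": 0, "spin": 0}
    - {"jaw": 1, "x": 0, "y": 0, "z": 0, "spin": 0}

```text
time: 13.43
eef_pos: [0.5161, 0.2802, 0.3347]
tcp_rot: [0.0, 0.035, 0.999, -0.0]
ft_force: [-0.7, 0.1, -0.2]
grip_width: 0.0004
grasp_force: 0.0
```

Call:
send_rows:
  plan:
    - {"jaw": 1, "x": 0, "y": 0, "z": 0, "spin": 0}
    - {"jaw": 1, "x": 0, "y": 0, "z": 0, "spin": 0}
    - {"jaw": 1, "x": 0, "y": 0, "z": 0, "spin": 0}
    - {"jaw": 1, "x": 0, "y": 0, "z": 0, "spin": 0}
    - {"jaw": 1, "x": 0, "y": 0, "z": 0, "spin": 0}
    - {"jaw": 1, "x": 0, "y": 0, "z": 0, "spin": 0}
    - {"jaw": 1, "x": 0, "y": 0, "z": 0, "spin": 0}
    - {"jaw": 1, "x": 0, "y": 0, "z": 0, "spin": 0}
    - {"jaw": 1, "x": 0, "y": 0, "z": 0, "spin": 0}
    - {"jaw": 1, "x": 0, "y": 0, "z": 0, "spin": 0}
    - {"jaw": 1, "x": 0, "y": 0, "z": 0, "spin": 0}
    - {"jaw": 1, "x": 0, "y": 0, "z": 0, "spin": 0}

```text
time: 14.43
eef_pos: [0.5161, 0.2802, 0.3347]
tcp_rot: [0.0, 0.035, 0.999, -0.0]
ft_force: [0.2, -0.1, -0.0]
grip_width: 0.0006
grasp_force: 0.0
```

```bash
python3 -c "
from h import *
st()
b=ptr('top')
p=tr(onz('top',*[q[1] for q in blobs(b,'yel',4) if abs(q[1][0]-241)<8][0],.032))
if abs(p[1]-.0885)<.004: print(r.close_job())"
```

```text
t 14.433 tcp track [-0.0004  0.2523  0.3347] tooly deg 4.0 tilt [ 0. -0. -1.] F [ 0.23 -0.13 -0.05] w 0.001
top 14.433 [(39, [240.9, 252.51], [0.0893, 0.0887])]
the job is handed in; nothing more can be done
None
```

The trolley stopped with its pointer level with the red mark, within about 1 mm as measured, and stood by itself for more than 4 s with the gripper clear; I handed the job in at about 14.5 s.

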